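# Press a battery plug's cover home with ratchet forceps

### The job

Finish the battery plug that stands in the nest of the bench-mounted locking forceps: squeeze the forceps' handles together, gently, until the last ratchet tooth catches, so that the plug's side cover is pressed fully home, and take the hand off for a moment so that the forceps stay locked by themselves. Then press the swinging handle gently down, out of the plane of the forceps, to free the ratchet, and let it swing out so that the jaws open fully; only then lift the plug out and stand it upright in the open black tray. Never force the handles, and leave everything else where it is.

Things in the scene. Friction and masses are not known exactly. Their poses are not given: they have to be found in the camera images.
- clamp: Steel locking forceps (big haemostat, 230 mm) lying level on a screwed-down base plate 210 x 90 x 10 mm. Origin on the table below the pivot; x points to the jaws, finger loops (40 mm across) at x -142 mm. Bars 10 mm high, 55 to 65 mm over the table. Fixed shank at y +14 mm. A springy ratchet bar (top 78 mm high, 9 mm wide) on the fixed half crosses both shanks at x -80 mm and lifts 3 mm at each click.
- swing: The swinging half of the forceps: its jaw and its handle, which turn about the upright pivot. Origin on the pivot, 60 mm over the table. A squeeze or press of up to 22 N is enough for everything; over 30 N bends it.
- closing (a joint): Swing angle (rad): 0 handles apart, jaws open (a spring pulls it there). The three ratchet teeth click past at 0.088, 0.150 and 0.212 (last); let go, it then rests about 0.01 lower (0.20 on the last). At 0.225 the cover is home and blocks further closing; hard stop 0.24. The spring alone takes 3 N at handle_grip when open, 6 N when closed; cover and teeth add 5 to 8 N.
- flex (a joint): How far the swinging handle is bent down out of the forceps' plane (rad), about a flexure 30 mm from the pivot: 0 straight, 0.062 hard stop (6 mm at handle_press). The ratchet frees at 0.03 to 0.05, about 8 to 12 N at handle_press. The pressing fingertip's friction can hold the freed handle: ease it outward about 25 mm while it is down, or a tooth catches again. It springs back when let go.
- handle_grip (a point): Middle of the swinging handle's shank (8 mm thick, 10 mm high), 107 mm from the pivot, between the ratchet bar and the finger loop: where to squeeze. It moves with the handle. On the -y side of the clamp.
- fixed_grip (a point): Middle of the fixed handle's shank, 107 mm from the pivot, opposite handle_grip. Over the outsides of both shanks there are about 60 mm here when open, 36 mm when locked.
- handle_press (a point): Top face of the swinging handle's end, 130 mm from the pivot, just where the shank meets the loop: where to press down to release. It moves with the handle.
- plug: Grey battery plug housing, 36 x 20 x 60 mm high, 80 g; origin at the centre of its underside, z up. It starts in the nest, underside 40 mm and top 100 mm over the table; the jaws reach only to 68 mm. On its +y face is the side cover (30 mm along x, 24 mm high, 6 mm thick, middle 20 mm above the underside). Grip it by the top 28 mm, across x or y.
- cover_in (a joint): How far the plug's side cover has been pushed in (m): 0 stands 8 mm off the housing, 0.008 fully home. It slides stiffly and stays where it is left.
- nest (a point): Centre of the floor of the nest, 40 mm over the table: a pocket 39 x 24 mm with lips 5 mm high that holds the plug between the jaws, 60 mm ahead of the pivot.
- tray: Open black tray, 180 x 130 x 30 mm (x, y, z), walls 4 mm, floor 4 mm, fixed to the table; origin at the centre of its underside. It stands to the robot's right or left of the forceps.
- done_plug: A plug already finished, standing in the tray near its +x end; leave it.
- meter: Black hand meter, 150 x 80 x 36 mm, lying on the side of the forceps opposite the tray; leave it.
- converter: Aluminium converter with perforated top, 90 x 130 x 35 mm, beyond the forceps; leave it.
- driver: Screwdriver 170 mm long lying on the table; leave it.
- tape: Roll of paper tape, 90 mm across, 24 mm high; leave it.
- jar: Glass jar 54 mm across, 70 mm high; leave it.
- socket: Steel wrench socket standing, 24 mm across, 38 mm high; leave it.
There are look-alikes about, which are no part of the job. Leave any orange, pink or purple look-alike of the plug alone.

How it is judged:
On the way, in this order (a step that is already met when the one before it is completed fails the run):
1. the forceps stand locked on the last tooth with the robot off them, the cover pressed home (value of joint closing above 0.185 rad and value of joint cover_in above 0.0068 m and contact force between clamp and the fingers below 0.1 N and contact force between clamp and the arm below 0.1 N and horizontal distance between plug and nest below 0.008 m), for 0.3 s.
2. the ratchet is released and the jaws are open, the plug still in the nest (value of joint closing below 0.05 rad and horizontal distance between plug and nest below 0.015 m), for 0.2 s.
At the end, for the whole second after the job is handed in: The plug stands upright (within 0.1 rad) and at rest on the tray's floor, inside its walls, its cover within 1.2 mm of fully home, and the forceps are open (closing below 0.05 rad) (x of plug in the frame of tray between -0.082 and 0.082 m and y of plug in the frame of tray between -0.057 and 0.057 m and height (world z) of plug below 0.009 m and angle between plug's own z axis and vertical below 0.1 rad and linear speed of plug below 0.02 m/s and value of joint cover_in above 0.0068 m and value of joint closing below 0.05 rad); the robot touches nothing.
It fails at once if the swinging half of the forceps forced with more than 30 N (contact force between swing and the fingers above 30 N or contact force between swing and the arm above 30 N).
It fails at once if a bystander moved by more than 30 mm (distance of any of done_plug, meter, converter, driver, tape, jar, socket from where it was at the start of the episode above 0.03 m).
It also fails if it takes over 67 s, if anything falls off the work surface, if the arm or the gripper's body presses on something with over 40 N, if the wrist force passes 120 N, or if a joint passes its speed limit or range.

### The arm

A 6-joint arm with a two-finger parallel gripper is mounted at the origin on the work surface. World frame = base frame: x ahead of the robot, y to its left, z up, the work surface at z = 0. Lengths are in m, angles in rad, forces in N, time in s.
With the tool pointing down it reaches from about 0.375 to 0.975 m from the base axis. Payload 3.8 kg.
Tool frame: the origin (TCP) lies on the centre line of the jaws, within the pads' length; the fingertips stand 14 mm ahead of it and the grasp point (between the pads) lies 5 mm behind it; z points along the fingers, y is the line along which they close (so a half turn about z gives the same grasp; the last joint's range is limited). The gripper opens to 85 mm and grips with 20 to 120 N. Pads are 22 mm wide; open, the fingers measure 114 mm over their backs; the gripper's body (76 mm by 85 mm) begins 54 mm behind the grasp point. The pads swing forward as they close: fully open they stand 13 mm farther back than shut.
Start: joints at [-1.137, 0.264, 1.604, -0, 1.274, -0.037], TCP at [0.306, -0.602, 0.245] pointing down, gripper open.
Joint ranges: [-2.63, 2.63], [-0.94, 2.18], [0.31, 2.57], [-1.31, 4.45], [0, 2.66], [-2.55, 2.55]. Speed limits (rad/s): [2.57, 2.57, 3.14, 3.14, 3.14, 3.14].

### API

Orientations are given as a unit quaternion [x, y, z, w].
In Python, from cell import env gives the robot as it stands.
- The arm moves only by the shell command python3 -m jog 'ROWS' [FORCE]. ROWS is JSON, a list that holds one entry, the list of rows, each a list of 7 numbers: the shift along the tool's x, y, z in m, then the turn, a rotation vector about the tool's x, y, z in degrees, then the finger opening in m, from 0 to 0.0854. In form: [[[dx, dy, dz, rx, ry, rz, jaw], ...]]. A call has 1 to 5 rows; each row is the pose to reach, as a shift and turn from the pose commanded when the call began, along the tool's axes at that moment; what a row does not reach only later rows make up. A row lasts 1/12 s, in which the tool goes at most 41.7 mm and 7.16 degrees, less where a joint would pass 70% of its speed; a pose out of reach is approached as far as the arm can. A call with a gripper value outside its range is refused whole. The fingers move at their own pace and stop on an object; FORCE is the grip in N (left out, the last holds). Time passes only in rows, so rows that repeat a pose let the fingers close. It gives the time, the measured TCP pose, the force, the opening and the grip force at its end, in the units of the state.
- env.read_state(): the state, without advancing time (a new reading comes with each control period).
- env.capture(name): name is "scene" or "top" or "wrist"; returns the picture (420x560x3 uint8, red, green, blue); there is no depth.
- env.camera_model(name): a dict with "vfov" (degrees; the focal length in pixels is half the picture's height over the tangent of half this angle, whatever the lens; pixels are square), "cx", "cy" (the principal point, pixels), "k1" (the pictures are not rectified: a ray, as slopes to the right and down, at radius r is drawn at 1 + k1 r^2 times it, then the intrinsics apply), "origin" and "orientation" of the camera in the world. Camera axes: x right, y down, z forward; pixel columns grow to the right and rows downward; lengths in m; the calibration is good to about 2 mm. A picture is of the moment at which its call begins: read the wrist's pose just before it. camera_model takes no time and is no camera call; for the wrist camera it gives the pose at the moment of the call.
- env.close_job(): hands the job in; it is judged then, once.
The state is a dict: "t": time; "joint_pos": joint angles; "joint_velocities": joint speeds; "joint_efforts": joint torques, N m; "tcp_pos": TCP position; "tcp_rot": TCP orientation; "ft_force": force on the tool from outside, world axes, zero at the start; "moment": the same for the moment, N m; "opening": opening from 0.0 (shut) to 1.0 (fully open); "gripper_force": force on a finger pad.
Only numpy, scipy, OpenCV 4.12 (cv2) and the standard library are available. Lean on these libraries where they do the work, as an engineer would, in place of code of your own. Each camera call takes 0.05 s, during which the arm holds its last target. There are 200 camera calls.

## Working session

There is one attempt and no reset: what is moved stays moved. The work goes in short steps, Python scripts to look and compute and a shell command to move; the robot and the scene stay as the last step left them, time stands still between calls to the robot, and variables do not carry over. Pictures are saved under pics/ and viewed, at most 10 in all, crops included, and the job is handed in when it is done.

```bash
mkdir -p pics; ls; python3 - <<'E'
from cell import env
import cv2
for n in ("scene","top"):
    im=env.capture(n); cv2.imwrite(f"pics/{n}0.png",im[:,:,::-1])
    print(n,env.camera_model(n))
print(env.read_state())
E
```

```text
pics
scene {'vfov': 54.56205307645235, 'cx': 278.8670312574393, 'cy': 213.44646697420777, 'k1': -0.017018126251867882, 'origin': array([ 1.16229559, -0.10517897,  0.63181846]), 'orientation': array([ 0.69146022,  0.60951223, -0.247667  , -0.29839348])}
top {'vfov': 46.07337507617745, 'cx': 281.8215192178163, 'cy': 209.14898862141033, 'k1': -0.1597829078261429, 'origin': array([ 0.36979048, -0.02156891,  1.26840009]), 'orientation': array([ 0.72308016, -0.68268166,  0.07354391, -0.07544619])}
{'t': 0.1, 'joint_pos': array([-1.13688188e+00,  2.64736644e-01,  1.60522935e+00,  1.70001326e-05,
        1.27369686e+00, -3.68976464e-02]), 'joint_velocities': array([ 0.00036546, -0.00351901, -0.00334178,  0.00065179,  0.0004162 ,
       -0.00117412]), 'joint_efforts': array([ 4.67819937e-04, -5.16704786e+01, -3.68589306e+01, -1.99944577e-05,
        6.27874484e-03, -4.71075782e-05]), 'tcp_pos': array([ 0.30592822, -0.60098968,  0.24405121]), 'tcp_rot': array([ 9.72419778e-01,  2.33235298e-01, -1.96163920e-04, -1.01637603e-03]), 'ft_force': array([-0.03765406, -0.26244627,  0.08363012]), 'moment': array([ 0.00302661,  0.05488304, -0.03434792]), 'gripper_force': 0.0, 'opening': 1.0008201087906152}
```

View pics/scene0.png

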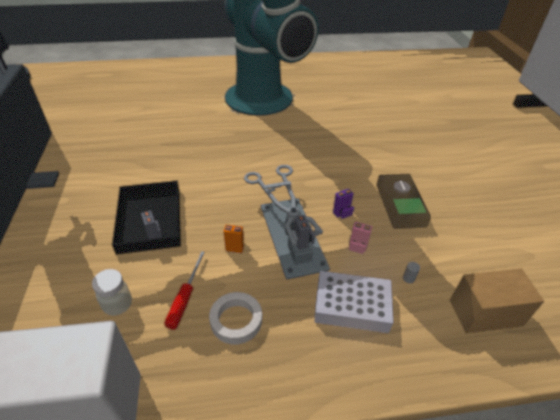

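View pics/top0.png

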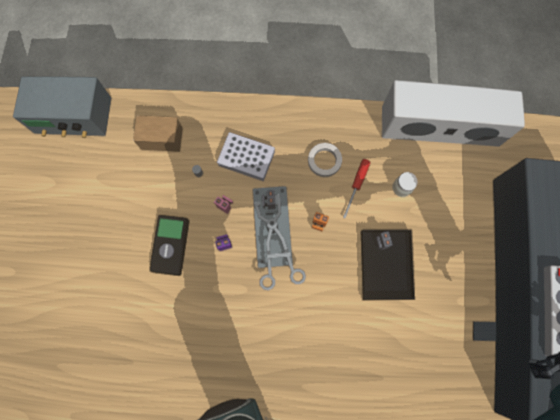

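The scene shows the forceps with loops toward the robot (top view: loops at about (267,282) and (297,276), plug at about (270,200)), the tray on the robot's right (387,265) and the meter on the left. Next I'll convert these pixels to positions.

```bash
cat > h.py <<'E'
import numpy as np, cv2
from cell import env
from scipy.spatial.transform import Rotation as R
def K(m):
    f=210/np.tan(np.radians(m['vfov'])/2); return np.array([[f,0,m['cx']],[0,f,m['cy']],[0,0,1.]]),np.array([m['k1'],0,0,0,0.])
def ray(m,p):
    k,d=K(m); u=cv2.undistortPoints(np.array([[p]],float),k,d)[0,0]
    # k1 applied as forward distortion, as in OpenCV
    v=R.from_quat(m['orientation']).apply([u[0],u[1],1.]); return np.array(m['origin']),v/np.linalg.norm(v)
def on(m,p,z):
    o,v=ray(m,p); return o+v*(z-o[2])/v[2]
def proj(m,X):
    q=R.from_quat(m['orientation']).inv(); k,d=K(m)
    return cv2.projectPoints(q.apply(np.atleast_2d(X)-m['origin']),np.zeros(3),np.zeros(3),k,d)[0][:,0]
def tri(m1,p1,m2,p2):
    o1,a=ray(m1,p1);o2,b=ray(m2,p2)
    s=np.linalg.lstsq(np.c_[a,-b],o2-o1,rcond=None)[0]
    A=o1+a*s[0];B=o2+b*s[1]; return (A+B)/2,np.linalg.norm(A-B)
def snap(n,name,crop=None,sc=1):
    m=env.camera_model(n); im=env.capture(n); cv2.imwrite(f'pics/{name}_raw.png',im[:,:,::-1])
    import json; json.dump({k:(v.tolist() if hasattr(v,'tolist') else v) for k,v in m.items()},open(f'pics/{name}.json','w')); return m,im
def load(name):
    import json; return json.load(open(f'pics/{name}.json'))
def rows(target,ang=None):
    """shift in tool axes from current tcp to target"""
    s=env.read_state(); return R.from_quat(s['tcp_rot']).inv().apply(np.array(target)-s['tcp_pos'])*1000
E
python3 - <<'E'
from h import *
t=env.camera_model('top')
for n,p,z in [('loopL',(267,282),.06),('loopR',(297,276),.06),('plugtop',(269,197),.1),('base corners',(254,188),.01),('',(287,187),.01),('',(258,266),.01),('',(291,262),.01),('tray',(362,230),.03),('',(413,230),.03),('',(414,299),.03),('',(363,299),.03),('orange',(319,222),.06),('purple',(223,242),.06),('done',(385,240),.06)]:
    print(n,on(t,p,z).round(3))
s=env.read_state();w=env.camera_model('wrist');print(w)
print(R.from_quat(s['tcp_rot']).as_matrix().round(3), R.from_quat(s['tcp_rot']).inv().apply(w['origin']-s['tcp_pos']), (R.from_quat(s['tcp_rot']).inv()*R.from_quat(w['orientation'])).as_matrix().round(3))
E
```

```text
loopL [0.445 0.015 0.06 ]
loopR [ 0.464 -0.057  0.06 ]
plugtop [0.648 0.022 0.1  ]
base corners [0.692 0.066 0.01 ]
 [ 0.7   -0.021  0.01 ]
 [0.488 0.042 0.01 ]
 [ 0.503 -0.042  0.01 ]
tray [ 0.592 -0.218  0.03 ]
 [ 0.6   -0.351  0.03 ]
 [ 0.424 -0.355  0.03 ]
 [ 0.418 -0.226  0.03 ]
orange [ 0.601 -0.105  0.06 ]
purple [0.537 0.13  0.06 ]
done [ 0.565 -0.272  0.06 ]
{'vfov': 68.37039365195977, 'cx': 277.915216219765, 'cy': 213.48804255491834, 'k1': -0.03067045702541931, 'origin': array([ 0.37426352, -0.56498526,  0.37253156]), 'orientation': array([ 0.84303227, -0.51608938, -0.08014057,  0.12855282])}
[[ 0.891  0.454 -0.001]
 [ 0.454 -0.891  0.002]
 [ 0.    -0.002 -1.   ]] [ 0.07724429 -0.00135566 -0.12847067] [[ 0.001 -0.954 -0.3  ]
 [ 1.     0.001 -0.   ]
 [ 0.    -0.3    0.954]]
```

```bash
A='[[[0.032,-0.0265,0,0,0,0,0.0854],[0.064,-0.053,0,0,0,0,0.0854],[0.096,-0.0795,0,0,0,0,0.0854],[0.128,-0.106,0,0,0,0,0.0854],[0.16,-0.1325,0,0,0,0,0.0854]]]'
python3 -m jog '[[[0.032,-0.0265,0,0,0,0,0.0854],[0.064,-0.053,0,0,0,0,0.0854],[0.096,-0.0795,0,0,0,0,0.0854],[0.128,-0.106,0,0,0,0,0.0854],[0.16,-0.1325,0,0,0,0,0.0854]]]' 20
python3 -m jog '[[[0.032,-0.0265,0,0,0,0,0.0854],[0.064,-0.053,0,0,0,0,0.0854],[0.096,-0.0795,0,0,0,0,0.0854],[0.128,-0.106,0,0,0,0,0.0854],[0.16,-0.1325,0,0,0,0,0.0854]]]'
python3 -m jog '[[[0.032,-0.0265,0,0,0,0,0.0854],[0.064,-0.053,0,0,0,0,0.0854],[0.096,-0.0795,0,0,0,0,0.0854],[0.128,-0.106,0,0,0,0,0.0854],[0.16,-0.1325,0,0,0,0,0.0854]]]'
python3 -m jog '[[[0.033,-0.027,0,0,0,7,0.0854],[0.033,-0.027,0,0,0,14,0.0854],[0.033,-0.027,0,0,0,20.5,0.0854],[0.033,-0.027,0,0,0,20.5,0.0854],[0.033,-0.027,0,0,0,20.5,0.0854]]]'
python3 - <<'E'
from h import *
s=env.read_state();print(s['t'],s['tcp_pos'],R.from_quat(s['tcp_rot']).as_matrix().round(3))
m,im=snap('wrist','w1'); cv2.imwrite('pics/w1.png',cv2.resize(im[:,:,::-1],(800,600),interpolation=cv2.INTER_CUBIC))
E
```

```text
t: 0.52
tcp_pos: [0.3887, -0.4089, 0.2446]
tcp_rot: [0.973, 0.233, -0.0, -0.001]
ft_force: [0.5, 0.3, 0.1]
opening: 1.0
gripper_force: 0.0
t: 0.93
tcp_pos: [0.4712, -0.2182, 0.245]
tcp_rot: [0.972, 0.233, -0.0, -0.0]
ft_force: [0.8, 0.3, -0.3]
opening: 1.002
gripper_force: 0.0
t: 1.35
tcp_pos: [0.5537, -0.0275, 0.245]
tcp_rot: [0.972, 0.233, -0.0, -0.0]
ft_force: [1.2, -0.6, -0.0]
opening: 0.997
gripper_force: 0.0
t: 1.77
tcp_pos: [0.5705, 0.0097, 0.2447]
tcp_rot: [0.998, 0.058, -0.001, -0.0]
ft_force: [0.6, -0.5, 0.3]
opening: 1.0
gripper_force: 0.0
1.7667 [0.57045087 0.00968648 0.24470775] [[ 0.993  0.116 -0.001]
 [ 0.116 -0.993 -0.   ]
 [-0.001 -0.    -1.   ]]
```

View pics/w1.png

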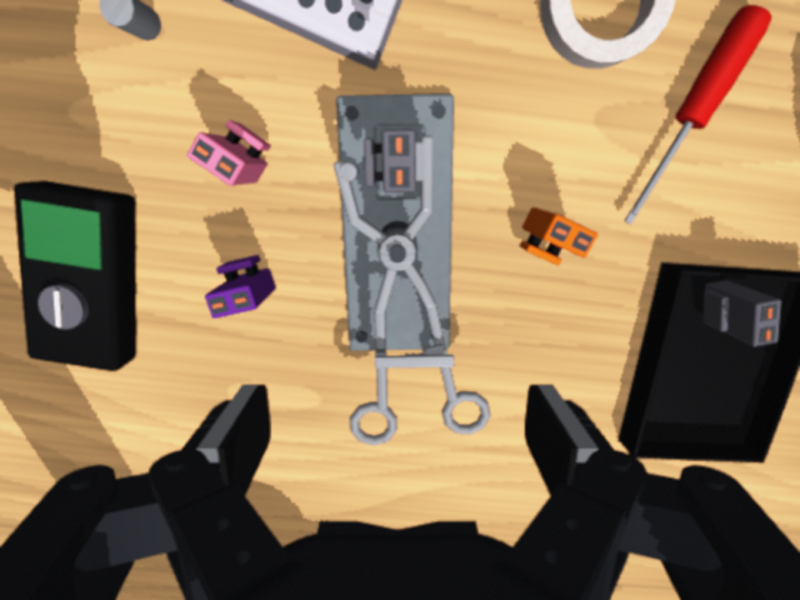

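The wrist view shows the forceps clearly (800×600 pixels): pivot (397,252), ratchet bar about (415,362), fixed loop (373,423), swinging loop (466,412), plug top about (399,161). The swinging handle is on the right and its jaw, with the ball tip, is on the left by the cover.

```bash
python3 - <<'E'
from h import *
w=load('w1');t=env.camera_model('top')
k=.7
P=lambda x,y:((x+.5)*k-.5,(y+.5)*k-.5)
for n,p,q,z in [('loopL',(373,423),(267,282),.06),('loopR',(466,412),(297,276),.06),('pivot',(397,251),None,.068),('plugtop',(399,161),(269.5,197),.1),('barL',(378,362),None,.078),('barR',(453,361),None,.078),('swgrip',(449,377),None,.06),('fixgrip',(381,387),None,.06),
 ('b1',(338,97),None,.01),('b2',(453,96),None,.01),('b4',(450,352),None,.01),('b3',(351,349),None,.01)]:
    A=on(w,P(*p),z); print(n,A.round(4), tri(w,P(*p),t,q) if q else '')
E
```

```text
loopL [0.4465 0.0164 0.06  ] (array([0.44545411, 0.01565037, 0.0582823 ]), np.float64(0.00151670522299808))
loopR [ 0.4654 -0.0571  0.06  ] (array([ 0.46432778, -0.05743474,  0.05815959]), np.float64(0.00014543952814623215))
pivot [0.5905 0.0138 0.068 ] 
plugtop [0.6498 0.0195 0.1   ] (array([0.64974159, 0.02009587, 0.09482905]), np.float64(0.0011334368966652592))
barL [0.5094 0.0182 0.078 ] 
barR [ 0.5166 -0.0362  0.078 ] 
swgrip [ 0.4947 -0.0386  0.06  ] 
fixgrip [0.4798 0.0134 0.06  ] 
b1 [0.6914 0.0706 0.01  ] 
b2 [ 0.7023 -0.0155  0.01  ] 
b4 [ 0.495  -0.0451  0.01  ] 
b3 [0.4875 0.0429 0.01  ]
```

```bash

python3 -m jog '[[[-0.022,0.003,0.031,0,0,-0.8,0.0854],[-0.044,0.006,0.062,0,0,-0.8,0.0854],[-0.066,0.01,0.093,0,0,-0.8,0.0854],[-0.0865,0.0127,0.125,0,0,-0.8,0.0854],[-0.0865,0.0127,0.125,0,0,-0.8,0.0854]]]'
python3 - <<'E'
from h import *
s=env.read_state();print(s['t'],s['tcp_pos'],R.from_quat(s['tcp_rot']).as_matrix().round(3))
m,im=snap('wrist','w2'); cv2.imwrite('pics/w2.png',cv2.resize(im[:,:,::-1],(800,600),interpolation=cv2.INTER_CUBIC))
E
```

```text
t: 2.23
tcp_pos: [0.4741, -0.0134, 0.1113]
tcp_rot: [0.998, 0.064, -0.01, -0.001]
ft_force: [-2.7, 0.7, -1.9]
opening: 0.999
gripper_force: 0.0
2.2333 [ 0.47413072 -0.01338854  0.11129759] [[ 0.992  0.127 -0.02 ]
 [ 0.127 -0.992  0.001]
 [-0.02  -0.004 -1.   ]]
```

View pics/w2.png

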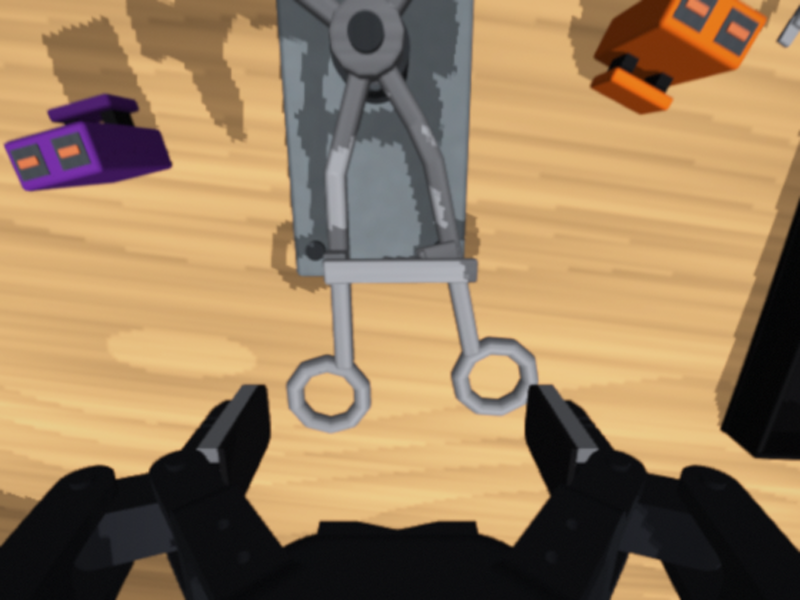

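Near view: the bar spans x 325–477 at y≈270; between bar and loops the fixed shank is at (343,320) and the swinging shank at (465,320).

```bash
python3 -m jog '[[[0,0,0,0,0,0,0.0854],[0,0,0,0,0,0,0.0854]]]'
python3 - <<'E'
from h import *
w=load('w2');w1=load('w1');k=.7
P=lambda x,y:((x+.5)*k-.5,(y+.5)*k-.5)
Q={}
for n,p,q,z in [('loopL',(329,394),(373,423),.06),('loopR',(495,376),(466,412),.06),('pivot',(367,33),(397,251),.068),('barL',(325,271),(378,362),.078),('barR',(477,270),(453,361),.078),('swgrip',(465,320),None,.06),('fixgrip',(343,320),None,.06)]:
    A=on(w,P(*p),z);Q[n]=A; print(n,A.round(4), tri(w,P(*p),w1,P(*q))[0].round(4) if q else '')
s=env.read_state();print(s['t'],s['tcp_pos'],R.from_quat(s['tcp_rot']).as_matrix().round(3))
E
```

```text
t: 2.45
tcp_pos: [0.4893, -0.0134, 0.1228]
tcp_rot: [0.998, 0.063, 0.003, 0.0]
ft_force: [0.1, 0.3, 0.8]
opening: 1.0
gripper_force: 0.0
loopL [0.4466 0.0162 0.06  ] [0.4458 0.0164 0.0587]
loopR [ 0.4655 -0.0572  0.06  ] [ 0.4664 -0.0567  0.0617]
pivot [0.5914 0.0137 0.068 ] [0.5909 0.0137 0.0702]
barL [0.5091 0.0199 0.078 ] [0.5106 0.0188 0.0818]
barR [ 0.5168 -0.0363  0.078 ] [ 0.517  -0.0361  0.0788]
swgrip [ 0.4903 -0.0391  0.06  ] 
fixgrip [0.4835 0.0131 0.06  ] 
2.45 [ 0.48928186 -0.01339302  0.12279314] [[ 0.992  0.127  0.005]
 [ 0.127 -0.992 -0.   ]
 [ 0.005  0.001 -1.   ]]
```

```bash
python3 -m jog '[[[0,0,0.015,0,0,0,0.0854],[0,0,0.035,0,0,0,0.0854],[0,0,0.055,0,0,0,0.0854],[0,0,0.066,0,0,0,0.0854],[0,0,0.068,0,0,0,0.0854]]]'
python3 -m jog '[[[0,0,0,0,0,0,0.075],[0,0,0,0,0,0,0.066],[0,0,0,0,0,0,0.064],[0,0,0,0,0,0,0.064],[0,0,0,0,0,0,0.064]]]' 20
python3 -c "
from h import *
s=env.read_state();print(s['t'],s['tcp_pos'],s['gripper_force'],s['ft_force'],R.from_quat(s['tcp_rot']).as_matrix().round(3))
m,im=snap('wrist','w3'); cv2.imwrite('pics/w3.png',cv2.resize(im[:,:,::-1],(800,600)))"
```

```text
t: 2.87
tcp_pos: [0.4891, -0.013, 0.0529]
tcp_rot: [0.998, 0.064, 0.002, 0.0]
ft_force: [0.1, 0.8, 1.2]
opening: 0.998
gripper_force: 0.5
t: 3.28
tcp_pos: [0.4888, -0.013, 0.0541]
tcp_rot: [0.998, 0.064, 0.003, 0.0]
ft_force: [5.9, 0.1, 2.3]
opening: 0.751
gripper_force: 3.5
3.2833 [ 0.48884938 -0.01302422  0.05412643] 3.4805740253068507 [5.92532672 0.1059078  2.29642104] [[ 0.992  0.127  0.005]
 [ 0.127 -0.992 -0.   ]
 [ 0.005  0.001 -1.   ]]
```

View pics/w3.png

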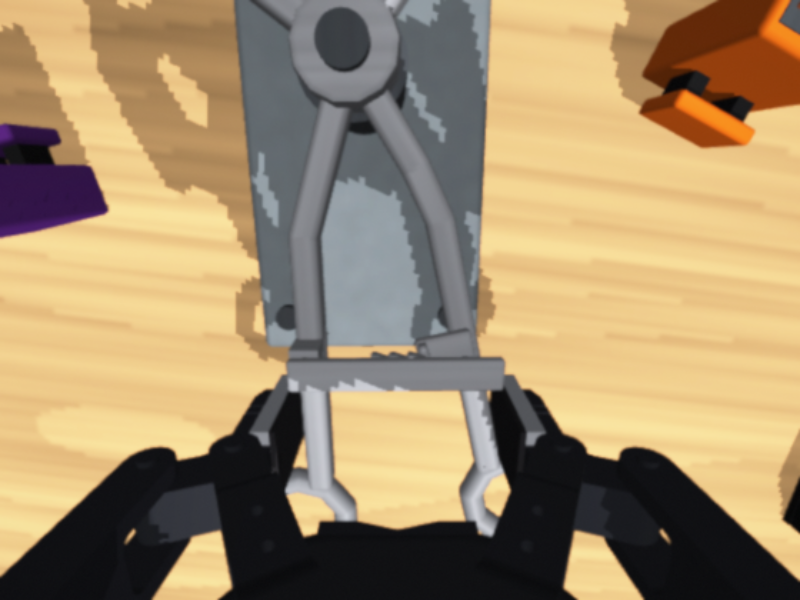

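Nothing is gripped yet. The finger on the swinging side is brushing the loop, since the force along +x is 6 N. I'll open slightly, shift 7 mm forward, and start the squeeze with the jaw centre following.

```bash
python3 -m jog '[[[0,0,0,0,0,0,0.072],[0.004,0,0,0,0,0,0.072],[0.007,0,0,0,0,0,0.07],[0.007,0,0,0,0,0,0.066],[0.007,0,0,0,0,0,0.064]]]' 20
python3 -m jog '[[[0,-0.001,0,0,0,0,0.062],[0,-0.002,0,0,0,0,0.06],[0,-0.003,0,0,0,0,0.058],[0,-0.004,0,0,0,0,0.056],[0,-0.005,0,0,0,0,0.054]]]'
python3 -m jog '[[[0,0,0,0,0,0,0.054],[0,0,0,0,0,0,0.054]]]'
```

```text
t: 3.75
tcp_pos: [0.4926, -0.0124, 0.052]
tcp_rot: [0.998, 0.064, -0.001, 0.0]
ft_force: [0.7, -2.9, 2.2]
opening: 0.749
gripper_force: 1.5
t: 4.17
tcp_pos: [0.4915, -0.008, 0.0521]
tcp_rot: [0.998, 0.063, -0.001, 0.001]
ft_force: [-0.7, -4.9, 1.6]
opening: 0.634
gripper_force: 2.2
t: 4.33
tcp_pos: [0.4917, -0.0075, 0.052]
tcp_rot: [0.998, 0.063, -0.001, 0.0]
ft_force: [-1.9, -5.1, 1.7]
opening: 0.63
gripper_force: 2.1
```

```bash
python3 -m jog '[[[0,-0.001,0,0,0,0,0.052],[0,-0.002,0,0,0,0,0.05],[0,-0.003,0,0,0,0,0.048],[0,-0.004,0,0,0,0,0.046],[0,-0.005,0,0,0,0,0.044]]]'
python3 -m jog '[[[0,0,0,0,0,0,0.044],[0,-0.001,0,0,0,0,0.042],[0,-0.001,0,0,0,0,0.042],[0,-0.002,0,0,0,0,0.04],[0,-0.002,0,0,0,0,0.04]]]'
```

```text
t: 4.75
tcp_pos: [0.4901, -0.0044, 0.052]
tcp_rot: [0.998, 0.064, -0.002, 0.002]
ft_force: [-5.7, -15.8, 5.6]
opening: 0.518
gripper_force: 6.9
t: 5.17
tcp_pos: [0.4897, -0.0025, 0.052]
tcp_rot: [0.998, 0.064, -0.002, 0.002]
ft_force: [-5.8, -12.9, 6.5]
opening: 0.469
gripper_force: 6.2
```

```bash
python3 -m jog '[[[0,-0.001,0,0,0,0,0.039],[0,-0.001,0,0,0,0,0.039]]]'
python3 -m jog '[[[0,-0.001,0,0,0,0,0.038],[0,-0.001,0,0,0,0,0.038]]]'
python3 -c "
from h import *
m,im=snap('wrist','w4'); cv2.imwrite('pics/w4.png',cv2.resize(im[:,:,::-1],(800,600)))"
```

```text
t: 5.33
tcp_pos: [0.4899, -0.0013, 0.0521]
tcp_rot: [0.998, 0.064, -0.002, 0.002]
ft_force: [-5.1, -12.8, 5.3]
opening: 0.458
gripper_force: 6.0
t: 5.5
tcp_pos: [0.4898, -0.0005, 0.0522]
tcp_rot: [0.998, 0.064, -0.002, 0.002]
ft_force: [-5.9, -13.9, 5.9]
opening: 0.448
gripper_force: 6.5
```

View pics/w4.png

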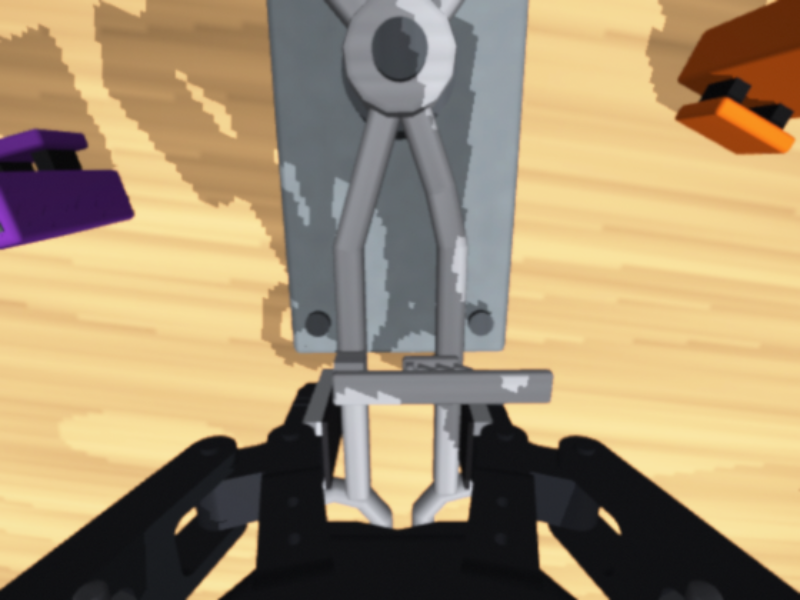

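The handles are almost parallel now: fixed shank at (348,300)–(357,440), swinging shank at (452,300)–(447,440). Fingers are outside both shanks and clear of the bar.

```bash
cat > ang.py <<'E'
from h import *
import sys
# angle between fixed and swinging shank outer parts: px of fixed a,b and swing c,d in 800x600
def angle(name,a,b,c,d,z=.065):
    w=load(name);k=.7;P=lambda p:((p[0]+.5)*k-.5,(p[1]+.5)*k-.5)
    A,B,C,D=[on(w,P(p),z) for p in (a,b,c,d)]
    th=lambda u:np.arctan2(u[1],u[0])
    print(name,'fixed dir',th(A-B).round(3),'swing dir',th(C-D).round(3),'sep top',np.linalg.norm(A-C).round(4),'sep low',np.linalg.norm(B-D).round(4),A.round(4),C.round(4))
E
python3 -c "
from ang import *
angle('w4',(348,300),(357,440),(452,300),(447,440))
angle('w3',(307,280),(318,440),(447,280),(478,440))
angle('w1',(381,340),(381,387),(436,330),(449,377))"
```

```text
w4 fixed dir 0.156 swing dir 0.134 sep top 0.0284 sep low 0.0274 [0.5295 0.0197 0.065 ] [ 0.5332 -0.0084  0.065 ]
w3 fixed dir 0.133 swing dir 0.347 sep top 0.0385 sep low 0.0496 [0.5321 0.019  0.065 ] [ 0.537  -0.0192  0.065 ]
w1 fixed dir 0.106 swing dir 0.396 sep top 0.0418 sep low 0.0533 [0.5216 0.0177 0.065 ] [ 0.5343 -0.0221  0.065 ]
```

```bash
python3 -m jog '[[[0,-0.0005,0,0,0,0,0.037],[0,-0.0005,0,0,0,0,0.037]]]'
python3 -m jog '[[[0,-0.0005,0,0,0,0,0.036],[0,-0.0005,0,0,0,0,0.036]]]'
python3 -m jog '[[[0,-0.0003,0,0,0,0,0.0355],[0,-0.0003,0,0,0,0,0.0355]]]'
```

```text
t: 5.72
tcp_pos: [0.4897, -0.0005, 0.0522]
tcp_rot: [0.998, 0.064, -0.002, 0.002]
ft_force: [-5.1, -16.1, 6.4]
opening: 0.439
gripper_force: 7.6
t: 5.88
tcp_pos: [0.4897, -0.0006, 0.0523]
tcp_rot: [0.998, 0.064, -0.002, 0.003]
ft_force: [-6.1, -18.1, 7.2]
opening: 0.425
gripper_force: 9.0
t: 6.05
tcp_pos: [0.4897, -0.0007, 0.0523]
tcp_rot: [0.998, 0.065, -0.002, 0.003]
ft_force: [-6.3, -20.9, 7.8]
opening: 0.421
gripper_force: 9.7
```

```bash
python3 -c "
from h import *
m,im=snap('wrist','w5'); cv2.imwrite('pics/w5.png',cv2.resize(im[150:400,180:430,::-1],(600,600),interpolation=cv2.INTER_CUBIC))"
```

```text
(no output)
```

View pics/w5.png

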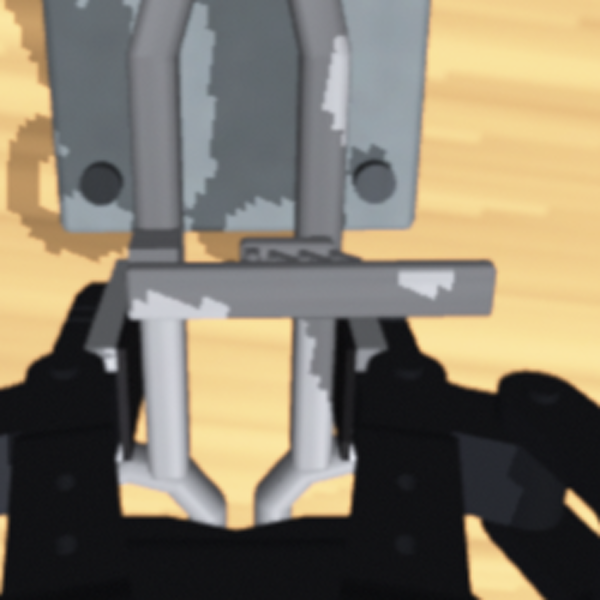

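The crop shows the fixed shank centre running (157,80) to (168,450) and the swinging shank (326,80) to (309,450). The left finger is clear of the fixed shank and the right one is on the swinging shank.

```bash
python3 -c "
from ang import *
k=lambda p:((p[0]/2.4+180)/.7,(p[1]/2.4+150)/.7)
angle('w5',k((157,80)),k((168,450)),k((326,80)),k((309,450)))
angle('w5',k((157,80)),k((168,450)),k((326,80)),k((309,450)),.06)"
```

```text
w5 fixed dir 0.126 swing dir 0.123 sep top 0.0268 sep low 0.0266 [0.5401 0.02   0.065 ] [ 0.5435 -0.0066  0.065 ]
w5 fixed dir 0.126 swing dir 0.123 sep top 0.0279 sep low 0.0277 [0.5389 0.0203 0.06  ] [ 0.5425 -0.0074  0.06  ]
```

```bash
python3 -m jog '[[[0,0,0,0,0,0,0.037],[0,0,0,0,0,0,0.038],[0,0,0,0,0,0,0.039],[0,0,0,0,0,0,0.040],[0,0,0,0,0,0,0.040]]]'
python3 -m jog '[[[0,0,0,0,0,0,0.041],[0,0,0,0,0,0,0.042],[0,0,0,0,0,0,0.042]]]'
```

```text
t: 6.52
tcp_pos: [0.4896, 0.0007, 0.0521]
tcp_rot: [0.998, 0.064, -0.002, 0.002]
ft_force: [-5.8, -14.3, 5.5]
opening: 0.47
gripper_force: 6.6
t: 6.77
tcp_pos: [0.4896, 0.0013, 0.052]
tcp_rot: [0.998, 0.064, -0.002, 0.001]
ft_force: [-5.0, -11.9, 4.2]
opening: 0.49
gripper_force: 5.3
```

```bash
python3 -m jog '[[[0,0,0,0,0,0,0.043],[0,0,0,0,0,0,0.044],[0,0,0,0,0,0,0.044]]]'
python3 -m jog '[[[0,0,0,0,0,0,0.045],[0,0,0,0,0,0,0.046],[0,0,0,0,0,0,0.046]]]'
python3 -m jog '[[[0,0,0,0,0,0,0.047],[0,0,0,0,0,0,0.048],[0,0,0,0,0,0,0.048]]]'
```

```text
t: 7.02
tcp_pos: [0.4897, 0.0019, 0.0519]
tcp_rot: [0.998, 0.064, -0.002, 0.001]
ft_force: [-4.2, -8.0, 4.6]
opening: 0.515
gripper_force: 4.1
t: 7.27
tcp_pos: [0.4899, 0.0023, 0.0519]
tcp_rot: [0.998, 0.064, -0.002, 0.001]
ft_force: [-3.2, -7.1, 3.3]
opening: 0.542
gripper_force: 3.2
t: 7.52
tcp_pos: [0.4902, 0.003, 0.0518]
tcp_rot: [0.998, 0.063, -0.001, -0.0]
ft_force: [-1.3, -4.2, 0.4]
opening: 0.564
gripper_force: 2.0
```

```bash
python3 -m jog '[[[0,0,0,0,0,0,0.050],[0,0,0,0,0,0,0.052],[0,0,0,0,0,0,0.052]]]'
python3 -m jog '[[[0,0.004,0,0,0,0,0.060],[0,0.008,0,0,0,0,0.064],[0,0.01,0,0,0,0,0.066],[0,0.01,0,0,0,0,0.066]]]'
python3 -c "
from h import *
m,im=snap('wrist','w6'); cv2.imwrite('pics/w6.png',cv2.resize(im[150:400,180:430,::-1],(600,600),interpolation=cv2.INTER_CUBIC))"
```

```text
t: 7.77
tcp_pos: [0.4917, 0.0037, 0.0523]
tcp_rot: [0.998, 0.063, 0.0, -0.0]
ft_force: [0.1, -1.3, 0.5]
opening: 0.607
gripper_force: 0.0
t: 8.1
tcp_pos: [0.4928, -0.0073, 0.0524]
tcp_rot: [0.998, 0.063, 0.0, 0.0]
ft_force: [0.1, -0.1, -0.4]
opening: 0.774
gripper_force: 0.0
```

View pics/w6.png

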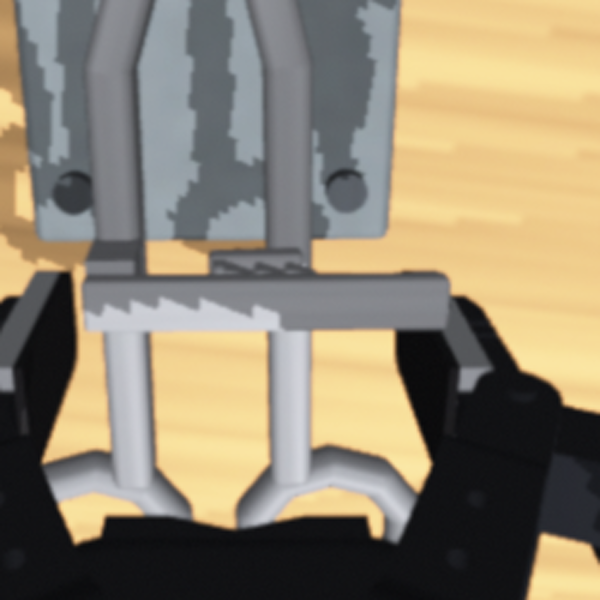

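Hands off, the shanks stay nearly parallel: fixed (112,90)–(133,460), swinging (287,90)–(290,460).

```bash
python3 -c "
from ang import *
k=lambda p:((p[0]/2.4+180)/.7,(p[1]/2.4+150)/.7)
angle('w6',k((112,90)),k((133,460)),k((287,90)),k((290,460)),.065)"; python3 -c "
from h import *
s=env.read_state();print(s['tcp_pos'],R.from_quat(s['tcp_rot']).as_matrix().round(3))"
```

```text
w6 fixed dir 0.132 swing dir 0.157 sep top 0.0279 sep low 0.0297 [0.5406 0.0202 0.065 ] [ 0.5441 -0.0075  0.065 ]
[ 0.49270198 -0.00707611  0.05232539] [[ 0.992  0.126  0.   ]
 [ 0.126 -0.992  0.   ]
 [ 0.    -0.    -1.   ]]
```

Locked rest angle is about 0.027 rad below the squeezed peak, which fits the last tooth with the cover home. I'll wait hands-off, lift away, shut the fingers and hover over handle_press.

```bash
python3 -m jog '[[[0,0,0,0,0,0,0.07],[0,0,0,0,0,0,0.07],[0,0,0,0,0,0,0.07],[0,0,0,0,0,0,0.07],[0,0,0,0,0,0,0.07]]]'
python3 -m jog '[[[0,0,-0.015,0,0,0,0.07],[0,0,-0.035,0,0,0,0.07],[0,0,-0.06,0,0,0,0.07],[0,0,-0.07,0,0,0,0.04],[0,0,-0.07,0,0,0,0.0]]]'
python3 -m jog '[[[-0.01,0.003,0,0,0,0,0],[-0.02,0.007,0,0,0,0,0],[-0.029,0.01,0,0,0,0,0],[-0.029,0.01,0,0,0,0,0],[-0.029,0.01,0,0,0,0,0]]]'
python3 -m jog '[[[0,0,0.01,0,0,0,0],[0,0,0.025,0,0,0,0],[0,0,0.032,0,0,0,0],[0,0,0.034,0,0,0,0],[0,0,0.034,0,0,0,0]]]'
python3 -c "
from h import *
m,im=snap('wrist','w7'); cv2.imwrite('pics/w7.png',cv2.resize(im[:,:,::-1],(800,600),interpolation=cv2.INTER_CUBIC))"
```

```text
t: 8.57
tcp_pos: [0.4925, -0.0067, 0.0523]
tcp_rot: [0.998, 0.063, -0.0, -0.0]
ft_force: [-0.1, 0.7, 0.3]
opening: 0.821
gripper_force: 0.0
t: 8.98
tcp_pos: [0.4952, -0.0069, 0.1253]
tcp_rot: [0.998, 0.063, 0.003, 0.0]
ft_force: [0.5, 0.3, 0.5]
opening: 0.548
gripper_force: 0.0
t: 9.4
tcp_pos: [0.4634, -0.0207, 0.1211]
tcp_rot: [0.998, 0.063, -0.001, -0.0]
ft_force: [0.7, -0.4, 0.5]
opening: 0.003
gripper_force: 0.0
t: 9.82
tcp_pos: [0.4643, -0.0202, 0.087]
tcp_rot: [0.998, 0.064, -0.001, -0.0]
ft_force: [0.3, -0.3, 0.3]
opening: -0.002
gripper_force: 0.0
```

View pics/w7.png

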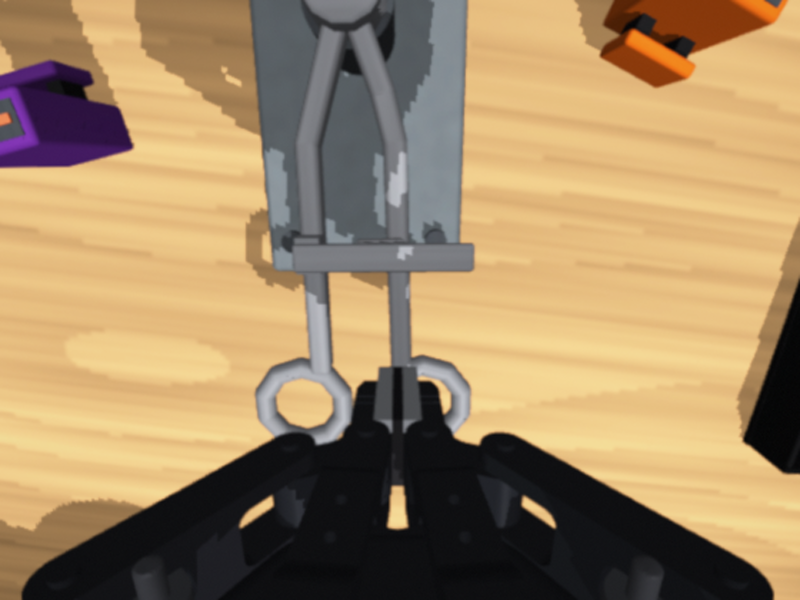

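The view shows the shut fingertips over the junction of the swinging shank and its loop (about (397,370)), with the handles still locked. Next: press down.

```bash
python3 -m jog '[[[0.002,0,0.003,0,0,0,0],[0.002,0,0.006,0,0,0,0],[0.002,0,0.008,0,0,0,0],[0.002,0,0.008,0,0,0,0]]]'
python3 -m jog '[[[0,0,0.001,0,0,0,0],[0,0,0.002,0,0,0,0],[0,0,0.002,0,0,0,0]]]'
python3 -m jog '[[[0,0,0.001,0,0,0,0],[0,0,0.001,0,0,0,0]]]'
```

```text
t: 10.2
tcp_pos: [0.4669, -0.0201, 0.08]
tcp_rot: [0.998, 0.063, -0.0, -0.0]
ft_force: [-0.8, -0.3, 0.3]
opening: -0.002
gripper_force: 0.0
t: 10.45
tcp_pos: [0.4672, -0.0201, 0.0783]
tcp_rot: [0.998, 0.063, 0.0, 0.0]
ft_force: [-0.3, 0.7, 0.4]
opening: 0.005
gripper_force: 0.2
t: 10.62
tcp_pos: [0.4672, -0.0202, 0.0776]
tcp_rot: [0.998, 0.063, 0.0, 0.0]
ft_force: [-1.2, -1.3, 3.0]
opening: -0.0
gripper_force: 1.5
```

Contact at TCP z ≈ 0.078, as expected. Pressing on in 1 mm steps.

```bash
python3 -m jog '[[[0,0,0.001,0,0,0,0],[0,0,0.002,0,0,0,0],[0,0,0.002,0,0,0,0]]]'
python3 -m jog '[[[0,0,0.001,0,0,0,0],[0,0,0.001,0,0,0,0]]]'
python3 -m jog '[[[0,0,0.001,0,0,0,0],[0,0,0.001,0,0,0,0]]]'
```

```text
t: 10.87
tcp_pos: [0.4674, -0.0208, 0.0759]
tcp_rot: [0.998, 0.064, 0.0, 0.001]
ft_force: [-2.1, -3.4, 6.1]
opening: -0.004
gripper_force: 3.2
t: 11.03
tcp_pos: [0.4675, -0.0211, 0.0751]
tcp_rot: [0.998, 0.064, 0.0, 0.001]
ft_force: [-3.1, -3.5, 8.2]
opening: 0.003
gripper_force: 4.1
t: 11.2
tcp_pos: [0.4676, -0.0214, 0.0744]
tcp_rot: [0.998, 0.064, 0.0, 0.001]
ft_force: [-2.9, -5.2, 9.4]
opening: 0.002
gripper_force: 5.0
```

```bash
python3 -m jog '[[[0,0,0.0012,0,0,0,0],[0,0,0.0012,0,0,0,0]]]'
python3 -m jog '[[[0,0.003,0,0,0,0,0],[0.001,0.006,0,0,0,0,0],[0.001,0.009,0,0,0,0,0],[0.002,0.012,0,0,0,0,0],[0.002,0.015,0,0,0,0,0]]]'
python3 -m jog '[[[0.001,0.003,0,0,0,0,0],[0.001,0.006,0,0,0,0,0],[0.002,0.009,0,0,0,0,0],[0.002,0.012,0,0,0,0,0],[0.002,0.015,0,0,0,0,0]]]'
```

```text
t: 11.37
tcp_pos: [0.4678, -0.0217, 0.0736]
tcp_rot: [0.998, 0.064, 0.0, 0.002]
ft_force: [-4.7, -6.9, 12.7]
opening: 0.001
gripper_force: 6.4
t: 11.78
tcp_pos: [0.4734, -0.036, 0.0743]
tcp_rot: [0.998, 0.064, 0.002, 0.001]
ft_force: [0.1, -2.0, 10.9]
opening: 0.001
gripper_force: 5.1
t: 12.2
tcp_pos: [0.4768, -0.0482, 0.0741]
tcp_rot: [0.998, 0.063, 0.002, -0.001]
ft_force: [-1.4, 7.4, 12.0]
opening: 0.002
gripper_force: 5.5
```

The y force reversed, so the handle has reached its open stop. Lifting and looking from higher up.

```bash
python3 -m jog '[[[0,0,-0.004,0,0,0,0],[0,0,-0.012,0,0,0,0],[0,0,-0.03,0,0,0,0],[0,0,-0.06,0,0,0,0.02],[0,0,-0.09,0,0,0,0.05]]]'
python3 -m jog '[[[0.02,0,-0.02,0,0,0,0.06],[0.05,-0.006,-0.04,0,0,0,0.06],[0.08,-0.012,-0.055,0,0,0,0.06],[0.09,-0.02,-0.06,0,0,0,0.06],[0.09,-0.02,-0.06,0,0,0,0.06]]]'
python3 -m jog '[[[0,0,0,0,0,0,0.06],[0,0,0,0,0,0,0.06],[0,0,0,0,0,0,0.06]]]'
python3 -c "
from h import *
s=env.read_state();print(s['tcp_pos'],R.from_quat(s['tcp_rot']).as_matrix().round(3))
m,im=snap('wrist','w8'); cv2.imwrite('pics/w8.png',cv2.resize(im[:,:,::-1],(800,600),interpolation=cv2.INTER_CUBIC))"
```

```text
t: 12.62
tcp_pos: [0.4732, -0.0493, 0.1618]
tcp_rot: [0.998, 0.063, -0.002, -0.0]
ft_force: [0.5, 0.6, -0.2]
opening: 0.272
gripper_force: 0.0
t: 13.03
tcp_pos: [0.5645, -0.017, 0.2242]
tcp_rot: [0.998, 0.064, 0.002, 0.0]
ft_force: [0.3, 0.5, -0.4]
opening: 0.702
gripper_force: 0.0
t: 13.28
tcp_pos: [0.5596, -0.0184, 0.2204]
tcp_rot: [0.998, 0.063, -0.002, -0.0]
ft_force: [-0.5, 0.8, -0.3]
opening: 0.707
gripper_force: 0.0
[ 0.55956871 -0.01843642  0.22043976] [[ 0.992  0.126 -0.003]
 [ 0.126 -0.992 -0.   ]
 [-0.003 -0.    -1.   ]]
```

View pics/w8.png

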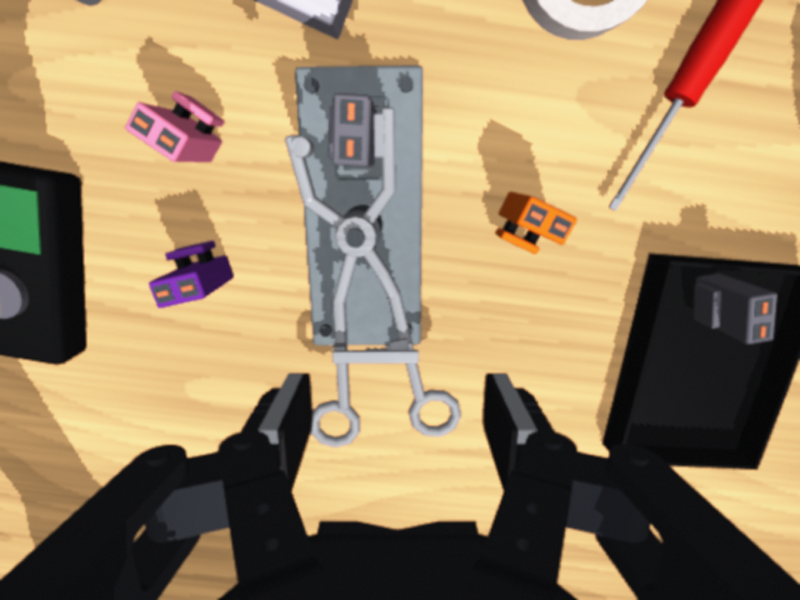

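Forceps open, plug still in the nest with its cover home: the plug's top centre is at about (352,130) and spans x 334–371, y 96–164. The tray corners are (650,255), (605,443) and (757,467). Computing the targets now.

```bash
python3 - <<'E'
from h import *
k=.7;P=lambda x,y:((x+.5)*k-.5,(y+.5)*k-.5)
w=load('w8');w1=load('w1');t=env.camera_model('top')
for a in [(352,130),(334,96),(371,96),(371,164),(334,164)]: print('top',on(w,P(*a),.1).round(4))
print(tri(w,P(352,130),w1,P(399,161)),tri(w,P(352,130),t,(269.5,197)))
for a in [(650,255),(605,443),(757,467)]: print('tray',on(w,P(*a),.03).round(4))
print('tray tri',tri(w,P(757,467),t,(414,299)),tri(w,P(650,255),t,(362,230)))
print('floor h? done top',tri(w,P(763,319),t,(387,242)))
s=env.read_state();print(s['tcp_pos'])
E
```

```text
top [0.6506 0.0189 0.1   ]
top [0.6659 0.0297 0.1   ]
top [0.6683 0.0108 0.1   ]
top [0.6348 0.007  0.1   ]
top [0.6323 0.0268 0.1   ]
(array([0.65028264, 0.01932999, 0.09755358]), np.float64(0.0010471600529754338)) (array([0.65155365, 0.02063492, 0.08626839]), np.float64(0.0007042775422959066))
tray [ 0.5978 -0.1999  0.03  ]
tray [ 0.4362 -0.2106  0.03  ]
tray [ 0.4275 -0.3536  0.03  ]
tray tri (array([ 0.42448521, -0.35689949,  0.02625761]), np.float64(0.0017748580811841256)) (array([ 0.59601715, -0.22179564, -0.00307573]), np.float64(0.005510828390120845))
floor h? done top (array([ 0.56392714, -0.2797764 ,  0.0544411 ]), np.float64(0.006447384046041335))
[ 0.55976914 -0.01847847  0.22063818]
```

```bash
python3 -m jog '[[[0.025,-0.007,0.01,0,0,0,0.06],[0.05,-0.014,0.03,0,0,0,0.06],[0.075,-0.02,0.055,0,0,0,0.06],[0.09,-0.025,0.07,0,0,0,0.05],[0.0947,-0.026,0.075,0,0,0,0.045]]]' 25
python3 -m jog '[[[0,0,0,0,0,0,0.045],[0,0,0,0,0,0,0.045],[0,0,0,0,0,0,0.045],[0,0,0,0,0,0,0.045]]]'
python3 -c "
from h import *
s=env.read_state();print(s['tcp_pos'],s['opening'],rows([.6505,.0193,.086]))"
```

```text
t: 13.75
tcp_pos: [0.6511, 0.0202, 0.1429]
tcp_rot: [0.998, 0.064, -0.003, -0.0]
ft_force: [-0.2, -0.3, -0.2]
opening: 0.529
gripper_force: 0.0
t: 14.08
tcp_pos: [0.6522, 0.0191, 0.1488]
tcp_rot: [0.998, 0.063, 0.001, 0.0]
ft_force: [0.6, -0.3, -0.2]
opening: 0.529
gripper_force: 0.0
[0.65224523 0.01909418 0.14883607] 0.5289549161184784 [-1.83772315 -0.44972411 62.8321597 ]
```

```bash
python3 -m jog '[[[-0.001,0,0.012,0,0,0,0.045],[-0.001,0,0.03,0,0,0,0.045],[-0.001,0,0.05,0,0,0,0.045],[-0.001,0,0.06,0,0,0,0.045],[-0.001,0,0.061,0,0,0,0.045]]]' 25
python3 -m jog '[[[0,0,0,0,0,0,0.035],[0,0,0,0,0,0,0.028],[0,0,0,0,0,0,0.024],[0,0,0,0,0,0,0.022],[0,0,0,0,0,0,0.021]]]'
```

```text
t: 14.5
tcp_pos: [0.6485, 0.0193, 0.083]
tcp_rot: [0.998, 0.063, -0.003, -0.0]
ft_force: [-1.2, 0.8, -1.6]
opening: 0.526
gripper_force: 0.0
t: 14.92
tcp_pos: [0.6521, 0.0195, 0.0873]
tcp_rot: [0.998, 0.063, 0.001, 0.0]
ft_force: [0.6, -1.0, 0.2]
opening: 0.246
gripper_force: 0.2
```

```bash
python3 -m jog '[[[0,0,0,0,0,0,0.019],[0,0,0,0,0,0,0.012],[0,0,0,0,0,0,0.005],[0,0,0,0,0,0,0.005],[0,0,0,0,0,0,0.005]]]' 25
python3 -m jog '[[[0,0,-0.005,0,0,0,0.005],[0,0,-0.012,0,0,0,0.005],[0,0,-0.025,0,0,0,0.005],[0,0,-0.045,0,0,0,0.005],[0,0,-0.065,0,0,0,0.005]]]'
python3 -m jog '[[[0,0,-0.008,0,0,0,0.005],[0,0,-0.01,0,0,0,0.005],[0,0,-0.01,0,0,0,0.005],[0,0,-0.01,0,0,0,0.005]]]'
python3 -c "
from h import *
s=env.read_state();print(s['tcp_pos'],rows([.50,-.288,.14]))
m,im=snap('wrist','w9');w=load('w9')"
```

```text
t: 15.33
tcp_pos: [0.6521, 0.0194, 0.0873]
tcp_rot: [0.998, 0.063, 0.001, 0.0]
ft_force: [-1.0, -0.2, 5.4]
opening: 0.229
gripper_force: 25.4
t: 15.75
tcp_pos: [0.6503, 0.0197, 0.1515]
tcp_rot: [0.998, 0.063, -0.001, -0.0]
ft_force: [0.1, -0.1, -0.8]
opening: 0.23
gripper_force: 24.6
t: 16.08
tcp_pos: [0.6505, 0.0196, 0.1602]
tcp_rot: [0.998, 0.063, -0.001, -0.0]
ft_force: [0.4, 0.2, -1.3]
opening: 0.231
gripper_force: 24.7
[0.65052115 0.01960926 0.1602327 ] [-188.23409151  286.07898617   20.40032366]
```

Plug is held (opening 19.6 mm, 25 N) and lifted clear. Carrying it to the tray.

```bash
python3 -m jog '[[[-0.008,0.012,0,0,0,0,0.005],[-0.022,0.034,0,0,0,0,0.005],[-0.04,0.061,0,0,0,0,0.005],[-0.058,0.088,0,0,0,0,0.005],[-0.076,0.115,0,0,0,0,0.005]]]' 
python3 -m jog '[[[-0.018,0.027,0,0,0,0,0.005],[-0.036,0.054,0,0,0,0,0.005],[-0.054,0.081,0,0,0,0,0.005],[-0.072,0.108,0,0,0,0,0.005],[-0.088,0.134,0,0,0,0,0.005]]]' 
python3 -m jog '[[[-0.012,0.019,0,0,0,0,0.005],[-0.02,0.031,0,0,0,0,0.005],[-0.024,0.037,0,0,0,0,0.005],[-0.024,0.037,0,0,0,0,0.005],[-0.024,0.037,0,0,0,0,0.005]]]' 
python3 -m jog '[[[0,0,0.01,0,0,0,0.005],[0,0,0.03,0,0,0,0.005],[0,0,0.05,0,0,0,0.005],[0,0,0.068,0,0,0,0.005],[0,0,0.08,0,0,0,0.005]]]' 
python3 -m jog '[[[0,0,0.008,0,0,0,0.005],[0,0,0.012,0,0,0,0.005],[0,0,0.012,0,0,0,0.005],[0,0,0.012,0,0,0,0.005],[0,0,0.012,0,0,0,0.005]]]'
```

```text
t: 16.55
tcp_pos: [0.5884, -0.1055, 0.1596]
tcp_rot: [0.998, 0.064, -0.001, -0.0]
ft_force: [-0.1, -0.1, -1.2]
opening: 0.228
gripper_force: 24.7
t: 16.97
tcp_pos: [0.5175, -0.2497, 0.1598]
tcp_rot: [0.998, 0.063, -0.001, -0.0]
ft_force: [0.1, -1.2, -1.6]
opening: 0.231
gripper_force: 24.7
t: 17.38
tcp_pos: [0.5008, -0.2875, 0.1606]
tcp_rot: [0.998, 0.063, -0.0, -0.001]
ft_force: [-0.0, 0.7, -1.8]
opening: 0.228
gripper_force: 24.7
t: 17.8
tcp_pos: [0.5003, -0.2858, 0.0783]
tcp_rot: [0.998, 0.064, -0.001, -0.001]
ft_force: [-0.5, 0.8, -1.0]
opening: 0.231
gripper_force: 24.7
t: 18.22
tcp_pos: [0.5019, -0.2885, 0.0702]
tcp_rot: [0.998, 0.064, 0.001, 0.001]
ft_force: [-0.7, 0.6, 0.5]
opening: 0.231
gripper_force: 24.7
```

```bash
python3 -m jog '[[[0,0,0.005,0,0,0,0.005],[0,0,0.01,0,0,0,0.005],[0,0,0.014,0,0,0,0.005],[0,0,0.016,0,0,0,0.005],[0,0,0.016,0,0,0,0.005]]]' 
python3 -m jog '[[[0,0,0.001,0,0,0,0.005],[0,0,0.002,0,0,0,0.005],[0,0,0.002,0,0,0,0.005]]]'
python3 -m jog '[[[0,0,0.0007,0,0,0,0.005],[0,0,0.0012,0,0,0,0.005],[0,0,0.0012,0,0,0,0.005]]]'
```

```text
t: 18.63
tcp_pos: [0.5003, -0.2876, 0.0521]
tcp_rot: [0.998, 0.063, -0.001, -0.0]
ft_force: [0.1, 0.4, -0.0]
opening: 0.234
gripper_force: 24.7
t: 18.88
tcp_pos: [0.5011, -0.2881, 0.0513]
tcp_rot: [0.998, 0.063, 0.0, 0.0]
ft_force: [0.1, -0.4, 0.6]
opening: 0.23
gripper_force: 24.8
t: 19.13
tcp_pos: [0.5012, -0.2881, 0.0513]
tcp_rot: [0.998, 0.063, 0.0, 0.0]
ft_force: [-3.6, 1.9, 7.8]
opening: 0.231
gripper_force: 25.9
```

The plug is on the tray floor: 8 N of contact at the predicted height. I'll ease off slightly, open the fingers and lift away.

```bash
python3 -m jog '[[[0,0,-0.0008,0,0,0,0.005],[0,0,-0.0008,0,0,0,0.02],[0,0,-0.0008,0,0,0,0.026],[0,0,-0.0008,0,0,0,0.035],[0,0,-0.0008,0,0,0,0.045]]]'
python3 -m jog '[[[0,0,0,0,0,0,0.05],[0,0,-0.005,0,0,0,0.05],[0,0,-0.015,0,0,0,0.05],[0,0,-0.035,0,0,0,0.05],[0,0,-0.065,0,0,0,0.05]]]'
python3 -m jog '[[[0,0,-0.03,0,0,0,0.05],[-0.03,0,-0.06,0,0,0,0.05],[-0.06,0,-0.09,0,0,0,0.05],[-0.065,0,-0.1,0,0,0,0.05],[-0.065,0,-0.1,0,0,0,0.05]]]'
python3 -m jog '[[[0,0,0,0,0,0,0.05],[0,0,0,0,0,0,0.05],[0,0,0,0,0,0,0.05]]]'
python3 - <<'E'
from h import *
m,im=snap('wrist','w10');s=env.read_state();print(s['tcp_pos'],s['ft_force'])
# orange contacts on plug tops inside the tray, against expected positions at top height .064
hsv=cv2.cvtColor(im,cv2.COLOR_RGB2HSV)
mask=cv2.inRange(hsv,(3,110,120),(16,255,255))
n,l,st,c=cv2.connectedComponentsWithStats(mask)
for i in range(1,n):
    if 10<st[i,4]<900: print(st[i],c[i].round(1),on(m,c[i],.064).round(4))
print('expected px',proj(m,[[.501,-.288,.064]]),proj(m,[[.501,-.288,.004]]))
t=env.camera_model('top');im2=env.capture('top');mask=cv2.inRange(cv2.cvtColor(im2,cv2.COLOR_RGB2HSV),(3,80,80),(18,255,255))
n,l,st,c=cv2.connectedComponentsWithStats(mask)
e=proj(t,[[.501,-.288,.064]])[0];print(e)
for i in range(1,n):
    if np.hypot(*(c[i]-e))<40: print('top',st[i],on(t,c[i],.064).round(4))
E
```

```text
t: 19.55
tcp_pos: [0.5009, -0.2879, 0.0505]
tcp_rot: [0.998, 0.063, -0.0, -0.0]
ft_force: [0.3, 0.7, 0.1]
opening: 0.519
gripper_force: 0.0
t: 19.97
tcp_pos: [0.499, -0.2867, 0.1142]
tcp_rot: [0.998, 0.063, -0.002, -0.002]
ft_force: [0.2, -0.1, 0.1]
opening: 0.583
gripper_force: 0.0
t: 20.38
tcp_pos: [0.4372, -0.298, 0.2208]
tcp_rot: [0.998, 0.063, 0.003, 0.003]
ft_force: [0.7, -0.1, -0.1]
opening: 0.586
gripper_force: 0.0
t: 20.63
tcp_pos: [0.4363, -0.2954, 0.2137]
tcp_rot: [0.998, 0.064, -0.001, -0.001]
ft_force: [-0.7, 0.9, -0.4]
opening: 0.585
gripper_force: 0.0
[ 0.4362905  -0.2953698   0.21356971] [-0.32849876  0.67724157  0.27794174]
[ 84   0  32  13 203] [103.6   4.9] [ 0.5798 -0.1353  0.064 ]
[212   0  14  11  39] [217.9   4.9] [ 0.5901 -0.226   0.064 ]
[229   0  44  10 192] [252.3   3.2] [ 0.5945 -0.2528  0.064 ]
[281   0  17   6  52] [289.   2.] [ 0.599  -0.2812  0.064 ]
[531   1   9  16  33] [534.5   8.5] [ 0.623 -0.477  0.064]
[325   3  20  13  67] [333.  10.] [ 0.5981 -0.3165  0.064 ]
[172   7   5   4  11] [174.7   8.5] [ 0.5836 -0.1921  0.064 ]
[181   6   5   5  14] [1
[... 7364 characters left out ...]
[ 0.1892 -0.0192  0.064 ]
[  0 374  11  13  49] [  4.  382.2] [0.1733 0.0027 0.064 ]
[171 377   1  18  18] [171.  385.5] [ 0.2007 -0.1983  0.064 ]
[385 377   1  13  13] [385. 383.] [ 0.237  -0.4443  0.064 ]
[  8 379   9   6  23] [ 12.3 381.9] [ 0.1755 -0.0079  0.064 ]
[ 22 378   8   4  12] [ 25.6 379.9] [ 0.1816 -0.025   0.064 ]
[125 394  15  19  19] [131.7 403. ] [ 0.1659 -0.1515  0.064 ]
expected px [[281.16500121 130.26483564]] [[280.75617921 127.75256908]]
[391.32971405 265.7694731 ]
top [385 234   2   3   5] [ 0.5764 -0.2718  0.064 ]
top [387 241   2   3   6] [ 0.5596 -0.2774  0.064 ]
top [391 262   2   3   6] [ 0.5079 -0.2883  0.064 ]
top [391 269   3   3   6] [ 0.491  -0.2894  0.064 ]
```

Both views put the plug's two contacts at (0.508,-0.287) and (0.491,-0.289) on the 64 mm plane, so it stands upright in the tray. The robot is clear.

```bash
python3 -c "
from cell import env
print(env.close_job())"
```

```text
the job is handed in; nothing more can be done
None
```

I squeezed the forceps until they locked by themselves, released them so the jaws opened, stood the plug in the tray and handed the job in; the interface returned no verdict, and the locked tooth and seated cover were judged only from the pictures and forces.

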